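Open the left mill of the table's twin mill stand for refilling

ROBOT

A 7-joint arm with a two-finger parallel gripper is mounted at the origin on the work surface; the furniture and walls round the work are solid. World frame = base frame: x ahead of the robot, y to its left, z up, the work surface at z = 0. Lengths are in m, angles in rad, forces in N, time in s.
With the tool pointing down it reaches from about 0.4 to 0.9 m from the base axis. Payload 5.6 kg.
Tool frame: the origin (TCP) lies midway between the tips of the shut fingers; the grasp point (between the pads) lies 19 mm behind it; z points along the fingers, y is the line along which they close (so a half turn about z gives the same grasp; the last joint's range is limited). The gripper opens to 92 mm and grips with 3 to 60 N. Pads are 20 mm wide; open, the fingers measure 128 mm over their backs; the gripper's body (75 mm by 189 mm) begins 69 mm behind the grasp point.
Start: joints at [-0.043, 0.468, -0.012, 1.603, 0.006, 1.071, -0.056], TCP at [0.65, -0, 0.215] pointing down, gripper open.
Joint ranges: [-2.53, 2.53], [-0.31, 2.02], [-1.57, 1.55], [0.28, 2.44], [-1.29, 4.43], [0.15, 1.84], [-2.92, 2.92]. Speed limits (rad/s): [2.57, 2.57, 3.14, 3.14, 3.14, 3.14, 3.14].

INTERFACE

Orientations are given as a 3x3 rotation matrix whose columns are the frame's x, y, z axes.
In Python, from station import env, effector, solver, viewer, workorder, search_frame, tip_of gives the robot as it stands. Calls block until the motion is done:
- env.reach(position, orientation): joint-space move of the TCP to a pose.
- env.movel(position, frame=None, rate=0.15): straight line of the TCP; frame=None keeps the orientation; rate is the mean speed in m/s.
- env.goto_joints(angles): joint-space move.
- effector.release() and effector.grasp(squeeze=None): open the fingers fully, or close them until they stop; squeeze is the grip in N (None keeps the last).
- env.pause(seconds).
- solver.inverse_kinematics(position, orientation): joint angles nearest the present ones, or None.
- env.sense(): the state.
- viewer.read_camera(name): name is "scene" or "side" or "wrist"; returns (picture, depth): 420x560x3 uint8, red, green, blue; 420x560 float32, m along the optical axis (not along the pixel's ray), 0 where there is no reading.
- viewer.camera_info(name): a dict with "intrinsics" (3x3 intrinsics, pixels), "eye" and "rotation" of the camera in the world; the wrist camera has in their place "T_tool_cam" (4x4, takes a point from camera to tool coordinates, whose origin is the TCP and whose axes are the flange's). Camera axes: x right, y up, looking along -z (the intrinsics and any distortion apply to the point x, -y, -z); pixel columns grow to the right and rows downward; lengths in m; the calibration is good to about 2 mm. A picture is of the moment at which its call begins: read the wrist's pose just before it. camera_info takes no time and is no camera call.
A pose or a line that the arm cannot do raises env.PlanningError and nothing moves.
- workorder.finish_job(): hands the job in; it is judged then, once.
Trained networks look in the newest picture that a camera, given by its name, has taken for a name from the list of things; names that differ only in an ending like _2 or _b are one class to them, and where a whole thing is asked for, a point or a joint stands for the part that bears it (a point fixed in the world has none). Each returns a list of dicts, best first, with "score" (0 to 1); they miss things now and then, are a little off and sometimes report something else, mostly with a low value. They report only what shows in the picture. A call takes as long as a camera call. They do not tell look-alikes from the thing itself.
- search_frame(camera, name): "at" ([x, y, z] in m, in world coordinates, good to about 4 mm: the middle of the surface that is visible of it).
- tip_of(camera, name): "at" ([x, y, z] in m, in world coordinates, good to about 4 mm: a listed point, or the origin of a listed thing).
The state is a dict: "t": time; "joint_positions": joint angles; "joint_velocities": joint speeds; "tau": joint torques, N m; "ee_pos": TCP position; "tcp_rot": TCP orientation; "wrist_force": force on the tool from outside, world axes, zero at the start; "moment": the same for the moment, N m; "gripper_width": finger opening in m; "grasp_force": force on a finger pad.
Only numpy, scipy, OpenCV 4.12 (cv2) and the standard library are available. Lean on these libraries where they do the work, as an engineer would, in place of code of your own. Each camera call takes 0.05 s, during which the arm holds its last target. There are 200 camera calls.

TASK

The left one of the two mills on the twin mill stand (left as seen from the robot) has to be refilled: unscrew its wooden crown cap and lift it off. The pair is cut with opposite threads so that the salt and pepper caps cannot be swapped, and nobody remembers whether this one is right-hand or left-hand, so try gently which way it loosens; it will not pull off without being unscrewed. Finish while still holding the cap in the gripper, upright and still, about 10 cm straight above its mill, and leave the other mill closed and the things around undisturbed.

Things in the scene. Friction and masses are not known exactly. Their poses are not given: they have to be found in the camera images.
- stand: Twin mill stand, immovable: wooden board 94 x 216 x 16 mm with two turned dark-wood mills fixed on it (they neither turn nor lift). Origin: centre of the board's underside, on the table; y runs from the right mill to the left. Mill axes at y = +56 and -56 mm; their tops (shoulders, 49 mm wide) are 112 mm above the table. Between them a steel handle, 46 mm along x, 7 mm thick, 103 mm high.
- mouth_left (a point): Mouth of the left mill's neck, on its axis, 128 mm above the table, 16 mm above the shoulder, inside the cap at first. Neck 22 mm wide, 34 mm over two sloping ridges of a quick thread, right-hand (loosens anticlockwise seen from above) or left-hand (clockwise): differs between starts, cannot be seen with the cap on. Hooked under the ridges, the cap can rise only 1 to 5 mm.
- mouth_right (a point): The same point of the right mill.
- cap_left: Dark-wood cap, 0.09 kg. Origin on its axis at the underside, z up, 112 mm above the table while closed. Skirt 44 mm wide, z 0 to 21 mm; crown (grip here from above) 40 mm wide, z 22 to 52; steel bead 12 mm wide up to z 71. Wrong way: firm stop (0.3 N m or more) within 0.5 rad. Right way: turns easily, lifts straight off after 1.3 to 1.6 rad (stop at 2).
- cap_right: The right mill's crown cap, of the same make and size as the left one, on the right mill; it stays on.
- tumbler: Stemless water glass, 73 mm wide, 88 mm high, to the left of the stand; origin at the centre of its underside. A bystander.
- water_bottle: Swing-top glass water bottle, 68 mm wide, 274 mm high, behind the stand to the right; origin at the centre of its underside. A bystander.
- wine_glass: Tulip wine glass, 82 mm wide, 208 mm high, to the left, nearer the robot; origin at the centre of its underside. A bystander.
There are look-alikes about, which are no part of the job. Leave any green look-alike of the cap_left alone.

How it is judged:
On the way:
1. the left cap is clear of its neck (z of cap_left in the frame of mouth_left above 0.005 m), for 0.1 s.
At the end, for the whole second after the job is handed in: The left cap is held in the gripper (finger force over 2 N), nothing else carrying it, its underside 45 to 160 mm above the mouth of the left mill's neck, within 50 mm of the mill's axis, tilted less than 0.3 rad and slower than 30 mm/s; the right cap is within 10 mm of where it sat (z of cap_left in the frame of mouth_left between 0.045 and 0.16 m and horizontal distance between cap_left and mouth_left below 0.05 m and angle between cap_left's own z axis and vertical below 0.3 rad and linear speed of cap_left below 0.03 m/s and contact force between the fingers and cap_left above 2 N and contact force between stand and cap_left below 0.1 N and distance of cap_right from where it was at the start of the episode below 0.01 m); the arm keeps its last pose, push and grip.
It fails at once if the right mill's cap is lifted or turned off (distance of cap_right from where it was at the start of the episode above 0.015 m).
It fails at once if a glass or the water bottle is pushed more than 40 mm or tipped over (distance of any of tumbler, water_bottle, wine_glass from where it was at the start of the episode above 0.04 m or angle between any of tumbler, water_bottle, wine_glass's own z axis and vertical above 0.5 rad).
It also fails if it takes over 42 s, if anything falls off the work surface, if the arm or the gripper's body presses on something with over 40 N, if the wrist force passes 120 N, or if a joint passes its speed limit or range.

## Working session

There is one attempt and no reset: what is moved stays moved. The work goes in short steps, each a Python script; the robot and the scene stay as the last script left them, time stands still between calls to the robot, and variables do not carry over. Pictures are saved under pics/ and viewed, at most 10 in all, crops included, and the job is handed in when it is done.

```bash
mkdir -p pics
python3 - <<'E'
from station import *
import cv2,numpy as np
ims=[]
for c in ["scene","side"]:
    p,d=viewer.read_camera(c); ims.append(p)
    i=viewer.camera_info(c); print(c,np.round(i["eye"],3))
    for n in ["stand","cap_left","cap_right","mouth_left","mouth_right","tumbler","water_bottle","wine_glass"]:
        f=tip_of if n!="x" else search_frame
        print(n,[(np.round(r["at"],3).tolist(),round(r["score"],2)) for r in f(c,n)][:5])
    cv2.imwrite(f"pics/{c}0.png",p[:,:,::-1])
s=env.sense();print(s["t"],s["tcp_rot"].round(2) if hasattr(s["tcp_rot"],'round') else s["tcp_rot"])
E
```

```text
scene [-0.112  0.846  0.778]
stand [([0.54, -0.082, -0.001], 0.98)]
cap_left [([0.538, 0.092, -0.002], 0.61), ([0.536, -0.025, 0.109], 0.59)]
cap_right [([0.542, -0.137, 0.111], 0.64)]
mouth_left [([0.537, -0.029, 0.127], 0.69)]
mouth_right [([0.542, -0.138, 0.13], 0.6)]
tumbler [([0.5, 0.18, -0.001], 0.61)]
water_bottle [([0.664, -0.254, -0.001], 0.87)]
wine_glass [([0.363, 0.221, 0.001], 0.83)]
side [0.088 0.735 0.632]
stand [([0.538, -0.083, -0.004], 0.68)]
cap_left [([0.535, -0.027, 0.109], 0.95), ([0.533, 0.089, -0.0], 0.53)]
cap_right [([0.539, -0.135, 0.112], 0.81)]
mouth_left [([0.505, 0.183, -0.003], 0.71), ([0.534, -0.026, 0.13], 0.6)]
mouth_right [([0.54, -0.134, 0.125], 0.96)]
tumbler [([0.502, 0.184, -0.004], 0.83)]
water_bottle [([0.666, -0.25, -0.002], 0.88)]
wine_glass [([0.361, 0.225, -0.002], 0.93)]
0.9 [[ 0.  1.  0.]
 [ 1. -0. -0.]
 [-0.  0. -1.]]
```

View pics/scene0.png

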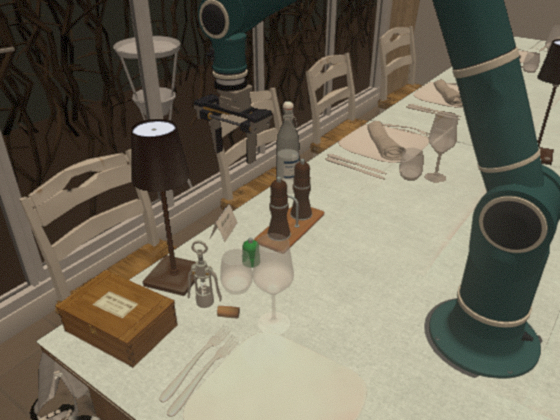

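View pics/side0.png

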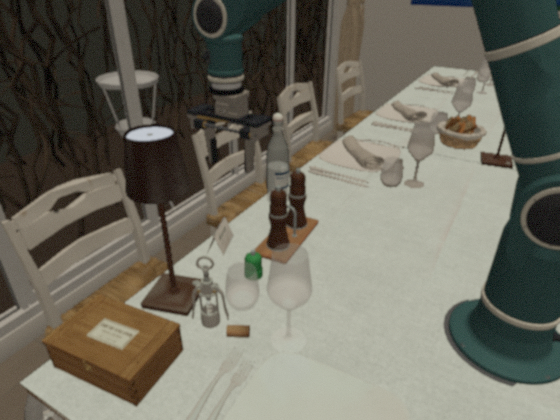

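Run:
```python
from station import *
import cv2,numpy as np
R=np.array([[0,1,0],[1,0,0],[0,0,-1.]])
env.reach([0.536,-0.027,0.28],R)
s=env.sense();print(s["t"],s["ee_pos"],s["joint_positions"],s["wrist_force"],s["moment"])
p,d=viewer.read_camera("wrist")
for n in ["cap_left","cap_right","mouth_left","mouth_right"]:
    for f in (tip_of,search_frame):
      try: print(n,f.__name__,[(np.round(r["at"],4).tolist(),round(r["score"],2)) for r in f("wrist",n)][:4])
      except Exception as e: print(n,e)
cv2.imwrite("pics/w1.png",p[:,:,::-1])
i=viewer.camera_info("wrist"); K=np.array(i["intrinsics"]);T=np.array(i["T_tool_cam"]);print({k:v for k,v in i.items() if k not in("intrinsics","T_tool_cam")},T.round(3))
# world cloud, points between 0.14 and 0.195 high
v,u=np.nonzero(d>0);z=d[v,u]
P=np.c_[(u-K[0,2])/K[0,0]*z,-(v-K[1,2])/K[1,1]*z,-z]
W=(P@T[:3,:3].T+T[:3,3])@np.array(s["tcp_rot"]).T+s["ee_pos"]
for lo,hi in((.172,.188),(.15,.168)):
  for yc in(-.027,-.137):
    m=(W[:,2]>lo)&(W[:,2]<hi)&(abs(W[:,1]-yc)<.035)&(abs(W[:,0]-.538)<.04)
    if m.sum(): print(lo,yc,m.sum(),W[m].min(0).round(4),W[m].max(0).round(4),np.median(W[m],0).round(4))
```

```text
1.5 [ 0.53649072 -0.02687426  0.28051585] [ 5.06523788e-04  2.12850817e-01 -1.47815343e-02  1.80548951e+00
  3.30925269e-03  1.12151608e+00 -1.53720546e-02] [-0.98089548  0.03385653 -0.4867002 ] [-0.00722129 -0.01287755 -0.00296509]
cap_left call [([0.5362, 0.0895, -0.0022], 0.89), ([0.539, -0.024, 0.1113], 0.78)]
cap_left call [([0.5322, 0.0877, 0.0525], 0.95), ([0.5343, -0.0165, 0.1702], 0.81), ([0.5386, -0.0779, 0.0164], 0.31)]
cap_right call [([0.5418, -0.1369, 0.1136], 0.58)]
cap_right call [([0.5399, -0.1258, 0.1633], 0.62)]
mouth_left call []
mouth_left call [([0.5386, -0.0756, 0.0184], 0.77)]
mouth_right call [([0.5429, -0.1363, 0.1116], 0.39)]
mouth_right call [([0.544, -0.0791, 0.0159], 0.58)]
{} [[-0.     0.958  0.285  0.081]
 [ 1.     0.    -0.001  0.001]
 [-0.001  0.285 -0.958 -0.17 ]
 [ 0.     0.     0.     1.   ]]
0.172 -0.027 144 [ 0.5305 -0.0313  0.1721] [ 0.5423 -0.0201  0.1834] [ 0.5364 -0.0251  0.1811]
0.172 -0.137 128 [ 0.5387 -0.1422  0.1721] [ 0.5499 -0.1316  0.1832] [ 0.5437 -0.1352  0.1804]
0.15 -0.027 700 [ 0.5164 -0.0436  0.1501] [ 0.5562 -0.0058  0.168 ] [ 0.5359 -0.0165  0.1653]
0.15 -0.137 667 [ 0.5238 -0.1545  0.15  ] [ 0.5639 -0.1171  0.168 ] [ 0.5429 -0.1245  0.1634]
```

View pics/w1.png

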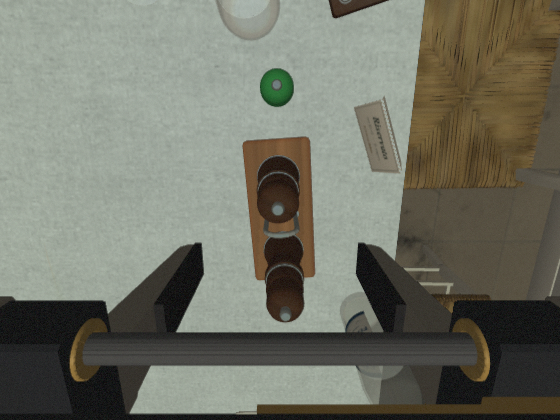

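The wrist view shows the left mill at about (278,200), the right mill at (285,300) and the green look-alike at (277,87). The left axis measures (0.5364, -0.0256) with the bead top at 0.183, which matches the sizes given. Next I grip the cap and try turning it gently.

```bash
cat > h.py <<'E'
from station import *
import numpy as np
def rep(tag=""):
    s=env.sense();print(tag,"t%.2f"%s["t"],"j7 %.3f"%s["joint_positions"][6],"yaw %.3f"%np.arctan2(s["tcp_rot"][1][1],s["tcp_rot"][0][1]),"p",np.round(s["ee_pos"],4),"F",np.round(s["wrist_force"],1),"M",np.round(s["moment"],3),"w %.4f g %.1f"%(s["gripper_width"],s["grasp_force"]));return s
def turn(dq):
    q=np.array(env.sense()["joint_positions"]);q0=q.copy();q[6]+=dq;env.goto_joints(q)
E
python3 - <<'E'
from h import *
env.movel([0.5364,-0.0256,0.132],rate=0.1); rep("down")
effector.grasp(25); rep("grip")
q=np.array(env.sense()["joint_positions"]);a=q[6]
for k in range(1,9):
    q[6]=a+0.08*k; env.goto_joints(q); s=rep(k)
    if abs(s["moment"][2])>0.2: break
E
```

```text
down t3.58 j7 -0.023 yaw -0.000 p [ 0.5368 -0.0256  0.1326] F [ 0.6  0.4 -0.5] M [-0.022  0.029 -0.002] w 0.0917 g 0.0
grip t4.42 j7 -0.023 yaw 0.000 p [ 0.5363 -0.0256  0.1327] F [-2.1  0.5  5.7] M [0.018 0.664 0.012] w 0.0394 g 68.6
1 t4.67 j7 0.055 yaw 0.078 p [ 0.5362 -0.0256  0.1328] F [-1.2 -0.2  2.1] M [0.046 0.416 0.003] w 0.0397 g 66.7
2 t4.92 j7 0.134 yaw 0.157 p [ 0.5359 -0.0251  0.1327] F [-2.7  1.5  4.4] M [ 0.443  0.891 -0.015] w 0.0392 g 66.8
3 t5.17 j7 0.214 yaw 0.237 p [ 0.5358 -0.025   0.1327] F [-2.9  1.8  4.9] M [ 0.563  0.892 -0.286] w 0.0392 g 66.8
```

Turning anticlockwise hits a firm stop after about 0.2 rad, so this thread looks left-hand. I'll turn clockwise.

Run:
```python
from h import *
q=np.array(env.sense()["joint_positions"]);a=q[6]
while q[6]>-1.68:
    q[6]-=0.16; env.goto_joints(q); s=rep()
    if abs(s["moment"][2])>0.25: break
```

```text
t5.46 j7 0.056 yaw 0.078 p [ 0.536  -0.0252  0.1328] F [-0.8  0.1  1.1] M [-0.035  0.271 -0.056] w 0.0394 g 66.6
 t5.73 j7 -0.101 yaw -0.079 p [ 0.536  -0.0252  0.1327] F [-1.1 -1.4  2. ] M [-0.157  0.095  0.011] w 0.0395 g 66.6
 t6.01 j7 -0.260 yaw -0.237 p [ 0.536  -0.025   0.1328] F [-0.6 -0.3  1.6] M [-0.086  0.022 -0.003] w 0.0395 g 66.6
 t6.28 j7 -0.419 yaw -0.397 p [ 0.5359 -0.0249  0.1327] F [0.5 0.5 1.2] M [-0.034  0.02  -0.032] w 0.0393 g 66.6
 t6.56 j7 -0.579 yaw -0.556 p [ 0.5358 -0.0248  0.1328] F [0.5 1.3 1.2] M [ 0.038  0.121 -0.044] w 0.0395 g 66.6
 t6.83 j7 -0.739 yaw -0.716 p [ 0.5358 -0.0249  0.1327] F [-0.6  0.2  1.4] M [0.085 0.012 0.006] w 0.0396 g 66.6
 t7.11 j7 -0.899 yaw -0.876 p [ 0.5358 -0.0249  0.1328] F [-0.3  0.1  1.7] M [ 0.071  0.08  -0.017] w 0.0396 g 66.6
 t7.38 j7 -1.059 yaw -1.036 p [ 0.5359 -0.0249  0.1328] F [1.1 0.3 1.2] M [ 0.061  0.016 -0.071] w 0.0391 g 66.6
 t7.66 j7 -1.219 yaw -1.196 p [ 0.5359 -0.025   0.1328] F [-0.1  0.3  1.6] M [0.067 0.032 0.012] w 0.0393 g 66.6
 t7.93 j7 -1.379 yaw -1.356 p [ 0.5359 -0.025   0.1328] F [0.2 0.4 0.7] M [0.117 0.116 0.014] w 0.0390 g 66.6
 t8.21 j7 -1.539 yaw -1.516 p [ 0.5359 -0.025   0.1328] F [-0.4  1.4  0.5] M [0.079 0.065 0.041] w 0.0393 g 66.6
 t8.48 j7 -1.699 yaw -1.676 p [ 0.5359 -0.025   0.1328] F [-0.5  0.4  2. ] M [ 0.125  0.069 -0.002] w 0.0392 g 66.6
```

Run:
```python
from h import *
p=np.array(env.sense()["ee_pos"]);z0=p[2]
for dz in(.003,.006,.009,.013,.018,.024):
    env.movel([p[0],p[1],z0+dz],rate=0.03); s=rep(dz)
    if s["wrist_force"][2]<-8: print("held");break
```

```text
0.003 t8.73 j7 -1.703 yaw -1.681 p [ 0.5358 -0.0251  0.1357] F [ 0.7 -0.2 -1.2] M [0.072 0.096 0.044] w 0.0396 g 66.4
0.006 t8.98 j7 -1.705 yaw -1.683 p [ 0.536  -0.025   0.1389] F [ 0.5 -0.  -1.4] M [ 0.079  0.082 -0.026] w 0.0394 g 66.4
0.009 t9.23 j7 -1.705 yaw -1.683 p [ 0.5361 -0.025   0.142 ] F [-0.7 -0.7 -0.6] M [0.082 0.113 0.001] w 0.0394 g 66.4
0.013 t9.52 j7 -1.705 yaw -1.683 p [ 0.5361 -0.025   0.146 ] F [-0.2 -0.1 -1.5] M [ 0.042  0.092 -0.046] w 0.0394 g 66.4
0.018 t9.83 j7 -1.705 yaw -1.683 p [ 0.5361 -0.0251  0.151 ] F [ 1.   0.5 -1. ] M [ 0.039  0.086 -0.018] w 0.0393 g 66.4
0.024 t10.18 j7 -1.705 yaw -1.683 p [ 0.5361 -0.025   0.157 ] F [-0.8 -0.5 -1.8] M [0.089 0.13  0.055] w 0.0393 g 66.4
```

Run:
```python
from h import *
import cv2
p=np.array(env.sense()["ee_pos"])
env.movel([0.536,-0.0253,0.132+0.116],rate=0.08); env.pause(0.5); rep()
p,d=viewer.read_camera("side")
for n in("cap_left","cap_right","mouth_left"): print(n,[(np.round(r["at"],3).tolist(),round(r["score"],2)) for r in tip_of("side",n)])
cv2.imwrite("pics/s2.png",cv2.resize(p[70:290,180:400,::-1],None,fx=2.7,fy=2.7))
```

```text
t11.97 j7 -1.702 yaw -1.684 p [ 0.536  -0.0253  0.248 ] F [ 0.3  0.4 -1.8] M [ 0.079  0.102 -0.03 ] w 0.0394 g 66.4
cap_left [([0.536, -0.023, 0.227], 0.9), ([0.531, 0.09, -0.001], 0.81), ([0.539, -0.082, -0.003], 0.73)]
cap_right [([0.539, -0.134, 0.116], 0.85)]
mouth_left [([0.536, -0.025, 0.13], 0.62), ([0.534, -0.027, 0.228], 0.51)]
```

View pics/s2.png

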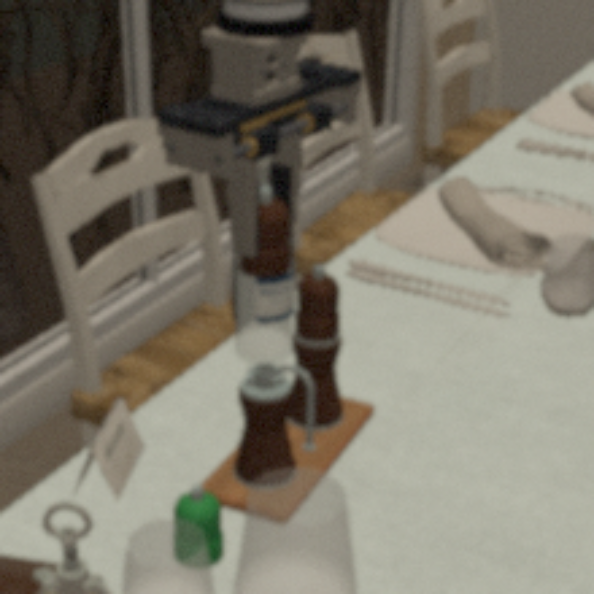

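The picture shows the cap upright in the fingers at about (270,240), above the open left mill at (268,380). The right mill is still closed at (318,300).

```bash
python3 -c "
from station import *
print(workorder.finish_job())"
```

```text
the job is handed in; nothing more can be done
None
```

The left cap turned out to have a left-hand thread (it loosens clockwise): I unscrewed it, lifted it off and handed the job in with it held upright about 10 cm above its mill, the right mill still closed and nothing else touched; no verdict came back.

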